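# Load the lunch-table food warmer

### The arm

A 6-joint arm with a two-finger parallel gripper is mounted at the origin on the work surface. World frame = base frame: x ahead of the robot, y to its left, z up, the work surface at z = 0. Lengths are in m, angles in rad, forces in N, time in s.
With the tool pointing down it reaches from about 0.275 to 0.75 m from the base axis. Payload 10.2 kg.
Tool frame: the origin (TCP) lies on the centre line of the jaws, within the pads' length; the fingertips stand 17 mm ahead of it and the grasp point (between the pads) lies 2 mm behind it; z points along the fingers, y is the line along which they close (so a half turn about z gives the same grasp; the last joint's range is limited). The gripper opens to 85 mm and grips with 20 to 120 N. Pads are 22 mm wide; open, the fingers measure 114 mm over their backs; the gripper's body (76 mm by 85 mm) begins 54 mm behind the grasp point. The pads swing forward as they close: fully open they stand 13 mm farther back than shut.
Start: joints at [1.046, 0.313, 1.498, -0, 1.331, -0.223], TCP at [0.156, 0.501, 0.248] pointing down, gripper open.
Joint ranges: [-2.94, 2.94], [-0.97, 2.17], [0.19, 2.56], [-1.23, 4.37], [0.02, 3.11], [-2.88, 2.88]. Speed limits (rad/s): [2.39, 2.39, 3.01, 3.14, 3.14, 3.14].

### API

Orientations are given as a unit quaternion [w, x, y, z].
In Python, from bench import * gives the robot as it stands. Calls block until the motion is done:
- reach(position, orientation): joint-space move of the TCP to a pose.
- servo_line(position, attitude=None, feed=0.15, threshold=None): straight line of the TCP; attitude=None keeps the orientation; feed is the mean speed in m/s. With threshold (N) it stops when the force on the tool has changed by that much, and returns True; else False.
- set_joints(angles): joint-space move.
- command_gripper(opening): opening from 0.0 (shut) to 1.0 (fully open); the grip force is fixed at half the most; returns when the fingers have stopped.
- wait(seconds).
- solve_ik(position, orientation): joint angles nearest the present ones, or None.
- snapshot(name): name is "side" or "top"; returns the picture (480x640x3 uint8, red, green, blue); there is no depth.
- get_calibration(name): a dict with "vertical_fov" (degrees; the focal length in pixels is half the picture's height over the tangent of half this angle, whatever the lens; pixels are square), "cx", "cy" (the principal point, pixels), "position" and "attitude" of the camera in the world. Camera axes: x right, y down, z forward; pixel columns grow to the right and rows downward; lengths in m; the calibration is good to about 2 mm. A picture is of the moment at which its call begins. get_calibration takes no time and is no camera call.
A pose or a line that the arm cannot do raises IKError and nothing moves.
- sign_off(): hands the job in; it is judged then, once.
Readings, each from a call of its own:
- current_time_s(): time.
- current_qpos(): joint angles.
- current_qvel(): joint speeds.
- current_tau(): joint torques, N m.
- current_eef_pos(): TCP position.
- current_tcp_rot(): TCP orientation.
- current_ft_force(): force on the tool from outside, world axes, zero at the start.
- current_wrist_torque(): the same for the moment, N m.
- current_opening(): opening from 0.0 (shut) to 1.0 (fully open).
- current_grip_force(): force on a finger pad.
Only numpy, scipy, OpenCV 4.12 (cv2) and the standard library are available. Lean on these libraries where they do the work, as an engineer would, in place of code of your own. Each camera call takes 0.05 s, during which the arm holds its last target. There are 200 camera calls.

### The job

The three-well food warmer for the seniors' lunch is preheating on high (red key down). Switch it off with the black key first, so that the red key pops up, then set every lidded food pan that is on the table level into a well of its own, its rear rim tucked under the warmer's rear lip and its front rim lowered flat on the front ledge. Swing the keeper bar shut over the front rims until it clicks, and last of all switch to keep-warm with the green key; leave the other things on the table alone.

Things in the scene. Friction and masses are not known exactly. Their poses are not given: they have to be found in the camera images.
- warmer: Food warmer, fixed, 350 x 380 mm. Origin under its middle; z up, front (key panel) faces its -x, rear lip at its +x. Three wells side by side along y. Rear lip along all wells, 10 mm over the deck, covers the rear 13 mm of a seated rim; its front 8 mm flares up to 14 mm. A pan goes in only tilted, rear end low (15 to 20 degrees), pushed 25 mm to +x, then lowered.
- well1 (a point): Centre of the warmer's left (+y) well, at deck level (85 mm above the table); axes as the warmer's. The opening is 160 mm (x) by 96 mm (y). When a pan is seated its mid point lies on this point (it can shift up to 7 mm on its ledges) and its long side along x.
- well2 (a point): Centre of the warmer's middle well, at deck level (85 mm above the table); axes as the warmer's. The opening is 160 mm (x) by 96 mm (y). When a pan is seated its mid point lies on this point (it can shift up to 7 mm on its ledges) and its long side along x.
- well3 (a point): Centre of the warmer's right (-y) well, at deck level (85 mm above the table); axes as the warmer's. The opening is 160 mm (x) by 96 mm (y). When a pan is seated its mid point lies on this point (it can shift up to 7 mm on its ledges) and its long side along x.
- keeper_hinge (a point): Middle of the keeper bar's hinge axis, which runs along the warmer's y, 99 mm above the table, 122 mm to the front of the wells' centres. Axes as the warmer's. The black hinge ears at both ends are 111 mm high, the rear upstand 105 mm.
- keeper_grip (a point): Middle of the keeper bar, at its axis: a black sleeve 14 mm thick and 80 mm long along the warmer's y on a 10 mm steel bar as long as the warmer. It swings 42 mm from the hinge axis. Shut, the bar's axis lies 8 mm above the front rims of seated pans.
- keeper (a joint): Angle of the keeper bar, rad: 0 shut (arms point to the warmer's +x, bar over the front rims), 1.57 straight up, 1.75 fully open (leaning to the front, where it stays). From open it swings up and over to the rear. Let go short of it, it rests at about 0.37; from there press it down (about 3 N at the bar) past a spring ball, and it clicks shut and holds.
- key_black (a joint): How far the black (off) key is pressed, m: 0 is up, about 0.009 is latched down, 0.011 is its stop. Keys are pressed straight down, about 5 N. A key that is pushed past 9 mm stays latched; on the way it frees whichever key was latched, which springs up.
- key_green (a joint): How far the green (keep warm) key is pressed, m: 0 is up, about 0.009 is latched down, 0.011 is its stop. Latches like the black key.
- key_yellow (a joint): How far the yellow (medium) key is pressed, m: 0 is up, about 0.009 is latched down, 0.011 is its stop. Stays up throughout the job.
- key_red (a joint): How far the red (high) key is pressed, m: 0 is up, about 0.009 is latched down, 0.011 is its stop. Latched down at the start.
- key_black_top (a point): Centre of the black key's top face (38 mm along the warmer's x, 30 mm along y); it sinks with the key. Up, it stands 20 mm above the control panel (86 mm above the table), latched 11 mm.
- key_green_top (a point): Centre of the green key's top face (38 mm along the warmer's x, 30 mm along y); it sinks with the key. Up, it stands 20 mm above the control panel (86 mm above the table), latched 11 mm.
- key_yellow_top (a point): Centre of the yellow key's top face (38 mm along the warmer's x, 30 mm along y); it sinks with the key. Up, it stands 20 mm above the control panel (86 mm above the table), latched 11 mm.
- key_red_top (a point): Centre of the red key's top face (38 mm along the warmer's x, 30 mm along y); it sinks with the key. Up, it stands 20 mm above the control panel (86 mm above the table), latched 11 mm.
- pan1_mid (a point): Lidded steel food pan 1 (may be absent), 0.3 to 0.65 kg. Point at mid height, under the rim, 40 mm above its foot. x: long side, z: up; both ends are alike. Rim plate 176 x 108 x 6 mm, its underside at this point; tub below 150 x 88 mm, tapering to 120 x 76. Black solid grip across the lid: 14 mm (x) by 80 mm (y), from 10 mm (lid) to 38 mm above this point.
- pan2_mid (a point): Lidded steel food pan 2 (may be absent), 0.3 to 0.65 kg. Point at mid height, under the rim, 40 mm above its foot. x: long side, z: up; both ends are alike. Rim plate 176 x 108 x 6 mm, its underside at this point; tub below 150 x 88 mm, tapering to 120 x 76. Black solid grip across the lid: 14 mm (x) by 80 mm (y), from 10 mm (lid) to 38 mm above this point.
- pan3_mid (a point): Lidded steel food pan 3 (may be absent), 0.3 to 0.65 kg. Point at mid height, under the rim, 40 mm above its foot. x: long side, z: up; both ends are alike. Rim plate 176 x 108 x 6 mm, its underside at this point; tub below 150 x 88 mm, tapering to 120 x 76. Black solid grip across the lid: 14 mm (x) by 80 mm (y), from 10 mm (lid) to 38 mm above this point.
- jar: Bystander: glass jar with a black cap, 68 mm across, 150 mm high. Origin under its middle.
- cup: Bystander: blue cup, 76 mm across, 100 mm high. Origin under its middle.
- tape: Bystander: roll of green tape, 90 mm across, 45 mm high. Origin under its middle.
Not all that is in view belongs to the job. What is shaped like the part that bears pan3_mid but brown, orange or pink is not meant.

How it is judged:
On the way, in this order (a step that is already met when the one before it is completed fails the run):
1. the black key is latched down and the other keys are up (value of joint key_black above 0.0075 m and value of joint each of key_red, key_yellow, key_green below 0.003 m), for 0.2 s.
2. with the warmer still off, every pan lies level in a well, rear rim under the lip (angle between each of pan1_mid, pan2_mid, pan3_mid's own z axis and vertical below 0.06 rad and ((horizontal distance between pan1_mid and well1 below 0.012 m and z of pan1_mid in the frame of well1 between -0.003 and 0.003 m and angle between the x axis of pan1_mid and the x axis of well1, either way round below 0.1 rad) or (horizontal distance between pan1_mid and well2 below 0.012 m and z of pan1_mid in the frame of well2 between -0.003 and 0.003 m and angle between the x axis of pan1_mid and the x axis of well2, either way round below 0.1 rad) or (horizontal distance between pan1_mid and well3 below 0.012 m and z of pan1_mid in the frame of well3 between -0.003 and 0.003 m and angle between the x axis of pan1_mid and the x axis of well3, either way round below 0.1 rad)) and ((horizontal distance between pan2_mid and well1 below 0.012 m and z of pan2_mid in the frame of well1 between -0.003 and 0.003 m and angle between the x axis of pan2_mid and the x axis of well1, either way round below 0.1 rad) or (horizontal distance between pan2_mid and well2 below 0.012 m and z of pan2_mid in the frame of well2 between -0.003 and 0.003 m and angle between the x axis of pan2_mid and the x axis of well2, either way round below 0.1 rad) or (horizontal distance between pan2_mid and well3 below 0.012 m and z of pan2_mid in the frame of well3 between -0.003 and 0.003 m and angle between the x axis of pan2_mid and the x axis of well3, either way round below 0.1 rad)) and ((horizontal distance between pan3_mid and well1 below 0.012 m and z of pan3_mid in the frame of well1 between -0.003 and 0.003 m and angle between the x axis of pan3_mid and the x axis of well1, either way round below 0.1 rad) or (horizontal distance between pan3_mid and well2 below 0.012 m and z of pan3_mid in the frame of well2 between -0.003 and 0.003 m and angle between the x axis of pan3_mid and the x axis of well2, either way round below 0.1 rad) or (horizontal distance between pan3_mid and well3 below 0.012 m and z of pan3_mid in the frame of well3 between -0.003 and 0.003 m and angle between the x axis of pan3_mid and the x axis of well3, either way round below 0.1 rad)) and value of joint key_black above 0.0075 m), for 0.3 s.
3. with the warmer still off, the keeper bar is shut in its detent over the pans (all of step 2 and value of joint keeper below 0.07 rad), for 0.3 s.
4. the green key is latched down and the black one has popped up (value of joint key_green above 0.0075 m and value of joint key_black below 0.003 m), for 0.2 s.
At the end, for the whole second after the job is handed in: every pan present lies at rest and level (within 3.4 degrees) in a well of its own, centre within 12 mm of the well's, rim flat on the deck (within 3 mm), rear rim under the lip; keeper bar shut (within 0.07 rad); green key latched down and the black, yellow and red keys up (all of step 4 and angle between each of pan1_mid, pan2_mid, pan3_mid's own z axis and vertical below 0.06 rad and ((horizontal distance between pan1_mid and well1 below 0.012 m and z of pan1_mid in the frame of well1 between -0.003 and 0.003 m and angle between the x axis of pan1_mid and the x axis of well1, either way round below 0.1 rad) or (horizontal distance between pan1_mid and well2 below 0.012 m and z of pan1_mid in the frame of well2 between -0.003 and 0.003 m and angle between the x axis of pan1_mid and the x axis of well2, either way round below 0.1 rad) or (horizontal distance between pan1_mid and well3 below 0.012 m and z of pan1_mid in the frame of well3 between -0.003 and 0.003 m and angle between the x axis of pan1_mid and the x axis of well3, either way round below 0.1 rad)) and ((horizontal distance between pan2_mid and well1 below 0.012 m and z of pan2_mid in the frame of well1 between -0.003 and 0.003 m and angle between the x axis of pan2_mid and the x axis of well1, either way round below 0.1 rad) or (horizontal distance between pan2_mid and well2 below 0.012 m and z of pan2_mid in the frame of well2 between -0.003 and 0.003 m and angle between the x axis of pan2_mid and the x axis of well2, either way round below 0.1 rad) or (horizontal distance between pan2_mid and well3 below 0.012 m and z of pan2_mid in the frame of well3 between -0.003 and 0.003 m and angle between the x axis of pan2_mid and the x axis of well3, either way round below 0.1 rad)) and ((horizontal distance between pan3_mid and well1 below 0.012 m and z of pan3_mid in the frame of well1 between -0.003 and 0.003 m and angle between the x axis of pan3_mid and the x axis of well1, either way round below 0.1 rad) or (horizontal distance between pan3_mid and well2 below 0.012 m and z of pan3_mid in the frame of well2 between -0.003 and 0.003 m and angle between the x axis of pan3_mid and the x axis of well2, either way round below 0.1 rad) or (horizontal distance between pan3_mid and well3 below 0.012 m and z of pan3_mid in the frame of well3 between -0.003 and 0.003 m and angle between the x axis of pan3_mid and the x axis of well3, either way round below 0.1 rad)) and value of joint keeper below 0.07 rad and value of joint each of key_yellow, key_red below 0.003 m); the robot touches nothing.
It fails at once if the jar, the cup or the tape is moved more than 4 cm (distance of any of jar, cup, tape from where it was at the start of the episode above 0.04 m).
Of pan1, pan2, pan3 only 2 to 3 are there at a start; the rules pass over those that are not, and their reading is None.
At some moment in a run one of pan1, pan2, pan3 may be knocked a few centimetres aside while the robot is not near it.
Once in a run the grip may slacken for a moment while it holds something.
It also fails if it takes over 210 s, if anything falls off the work surface, if the arm or the gripper's body presses on something with over 40 N, if the wrist force passes 120 N, or if a joint passes its speed limit or range.

## Working session

There is one attempt and no reset: what is moved stays moved. The work goes in short steps, each a Python script; the robot and the scene stay as the last script left them, time stands still between calls to the robot, and variables do not carry over. Pictures are saved under pics/ and viewed, at most 14 in all, crops included, and the job is handed in when it is done.

```bash
ls; mkdir -p pics
python3 - <<'E'
from bench import *
import cv2
for n in("top","side"):
    im=snapshot(n); cv2.imwrite(f"pics/{n}0.png",im[:,:,::-1]); print(n,get_calibration(n))
print(current_time_s(),current_eef_pos(),current_tcp_rot())
E
```

```text
pics
top {'vertical_fov': 47.15547984729978, 'cx': 309.289395381989, 'cy': 240.32396507097673, 'position': array([ 0.24734793, -0.17112966,  1.52841882]), 'attitude': array([ 0.0510967 , -0.70460289,  0.70602772, -0.04948482])}
side {'vertical_fov': 46.75504144664232, 'cx': 323.0395399888857, 'cy': 234.31458881681738, 'position': array([ 0.18281058, -1.2305102 ,  1.22057809]), 'attitude': array([-0.37327826,  0.91828209, -0.12447201,  0.04390968])}
0.1 [0.1559587  0.50108718 0.24781363] [-2.00385588e-04  1.50334931e-01  9.88634971e-01 -5.11836916e-04]
```

View pics/top0.png

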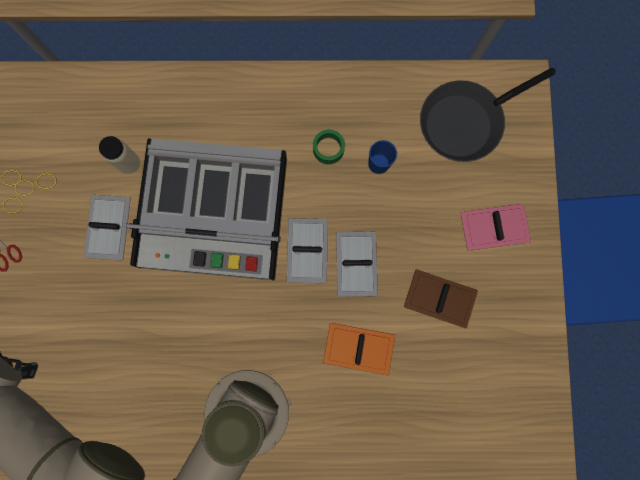

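View pics/side0.png

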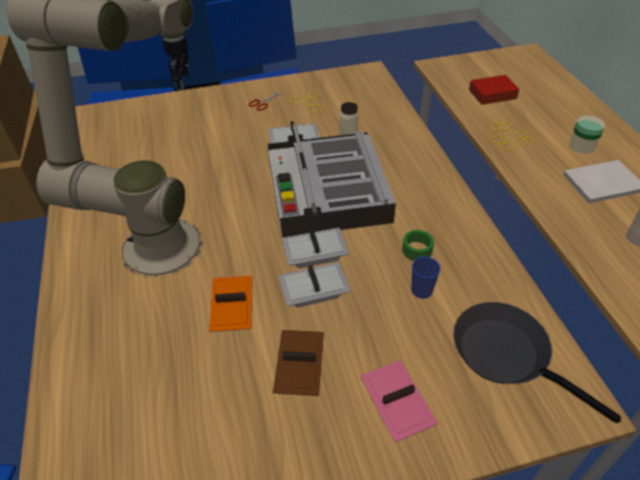

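Top view: the warmer spans (135–285, 140–278), with the keys at about row 260. The three grey pans have grips at (104,226), (307,249) and (357,263). The jar is at (112,150), tape at (328,147) and cup at (381,157). The brown, orange and pink pans are decoys. I'll zoom in for the warmer details.

```bash
cat > h.py <<'E'
from bench import *
import numpy as np, cv2
from scipy.spatial.transform import Rotation as R
def cam(n):
    c=get_calibration(n); f=240/np.tan(np.radians(c["vertical_fov"]/2)); w,x,y,z=c["attitude"]
    return f,c["cx"],c["cy"],np.array(c["position"]),R.from_quat([x,y,z,w]).as_matrix()
def ray(n,uv):
    f,cx,cy,p,M=cam(n); uv=np.atleast_2d(uv)
    return p,(np.c_[(uv[:,0]-cx)/f,(uv[:,1]-cy)/f,np.ones(len(uv))])@M.T
def onplane(n,uv,z):
    p,d=ray(n,uv); return p+d*((z-p[2])/d[:,2])[:,None]
def tri(uvt,uvs):
    p,d=ray("top",uvt); q,e=ray("side",uvs); d=d[0];e=e[0]
    s=np.linalg.lstsq(np.c_[d,-e],q-p,rcond=None)[0]; a=p+s[0]*d; b=q+s[1]*e
    return (a+b)/2, np.linalg.norm(a-b)
def project(n,P):
    f,cx,cy,p,M=cam(n); c=(np.atleast_2d(P)-p)@M; return np.c_[cx+f*c[:,0]/c[:,2],cy+f*c[:,1]/c[:,2]]
def save(n,im,x,y,w,h,k,name):
    cv2.imwrite(f"pics/{name}.png",cv2.resize(im[y:y+h,x:x+w,::-1],None,fx=k,fy=k,interpolation=cv2.INTER_CUBIC))
E
python3 - <<'E'
from h import *
t=cv2.imread("pics/top0.png")[:,:,::-1]; s=cv2.imread("pics/side0.png")[:,:,::-1]
save("top",t,125,135,165,150,4,"tw"); save("side",s,260,120,140,115,5,"sw")
def cent(im,box,lo,hi):
    x,y,w,h=box; H=cv2.cvtColor(np.ascontiguousarray(im[y:y+h,x:x+w]),cv2.COLOR_RGB2HSV); m=cv2.inRange(H,lo,hi)
    n,l,st,c=cv2.connectedComponentsWithStats(m); i=1+np.argmax(st[1:,4]); return c[i]+[x,y],st[i]
rng={"green":((45,120,40),(80,255,255)),"yellow":((20,140,80),(35,255,255)),"red":((0,150,60),(8,255,255))}
for k,(lo,hi) in rng.items():
    a,sa=cent(t,(185,245,85,30),lo,hi); b,sb=cent(s,(270,165,40,55),lo,hi); print(k,a,sa,b,sb,tri(a,b))
# pans: grey rims
H=cv2.cvtColor(np.ascontiguousarray(t),cv2.COLOR_RGB2HSV)
for (x,y,w,h) in[(80,190,52,75),(287,212,48,76),(332,226,52,76)]:
    sub=H[y:y+h,x:x+w]; m=cv2.inRange(sub,(0,0,60),(179,60,255))
    c=max(cv2.findContours(m,0,2)[0],key=cv2.contourArea); r=cv2.minAreaRect(c); bp=cv2.boxPoints(r)+[x,y]
    P=onplane("top",bp,.046); print("pan",P.mean(0),r[1:],[np.linalg.norm(P[i]-P[i-1]).round(3) for i in(1,2)], np.degrees(np.arctan2(*(P[1]-P[0])[[1,0]])),np.degrees(np.arctan2(*(P[2]-P[1])[[1,0]])))
    m=cv2.inRange(sub,(0,0,0),(179,255,45)); c=max(cv2.findContours(m,0,2)[0],key=cv2.contourArea); r=cv2.minAreaRect(c); bp=cv2.boxPoints(r)+[x,y]
    P=onplane("top",bp,.078); print("  grip",P.mean(0),[np.linalg.norm(P[i]-P[i-1]).round(3) for i in(1,2)],np.degrees(np.arctan2(*(P[1]-P[0])[[1,0]])),np.degrees(np.arctan2(*(P[2]-P[1])[[1,0]])))
for n,p,z in(("jar",(111,148),.15),("cup",(382,152),.1),("tape",(328,146),.045)):print(n,onplane("top",p,z))
E
```

```text
green [216.26388889 259.79166667] [ 26   8  12  14 144] [285.26190476 185.4047619 ] [10 16 11 10 84] (array([0.40172496, 0.07820285, 0.08206008]), np.float64(0.0029264644262680687))
yellow [233.46405229 261.49673203] [ 43  10  12  14 153] [287.152 195.648] [ 11  25  13  12 125] (array([0.39747121, 0.03303968, 0.07906799]), np.float64(0.00280836559365534))
red [251.07042254 263.24647887] [ 61  12  11  14 142] [289.30864198 207.35802469] [14 39 12  8 81] (array([ 0.39345898, -0.01291442,  0.07213007]), np.float64(0.002735026999783375))
pan [0.49775904 0.37987684 0.046     ] ((43.66022491455078, 65.11823272705078), 7.125016689300537) [np.float64(0.18), np.float64(0.121)] -3.8831524729990674 -97.36653863134696
  grip [0.49700912 0.38164318 0.078     ] [np.float64(0.013), np.float64(0.081)] -1.5555642283238744 -94.93824094486796
pan [ 0.43362187 -0.16119537  0.046     ] ((39.64280700683594, 64.24568939208984), 1.2453643083572388) [np.float64(0.176), np.float64(0.109)] -1.0124681473914745 -91.39688554660428
  grip [ 0.43237409 -0.1616913   0.078     ] [np.float64(0.013), np.float64(0.075)] -2.704281530323668 -93.01108423608882
pan [ 0.39654362 -0.29462178  0.046     ] ((64.40228271484375, 40.069358825683594), 88.36341857910156) [np.float64(0.109), np.float64(0.175)] -88.47108818828966 -179.4647263906455
  grip [ 0.39696554 -0.29428127  0.078     ] [np.float64(0.074), np.float64(0.011)] -90.12068907290886 178.98221061436934
jar [[0.68826853 0.34634347 0.15      ]]
cup [[ 0.69123641 -0.36372596  0.1       ]]
tape [[ 0.72605062 -0.22069765  0.045     ]]
```

View pics/tw.png

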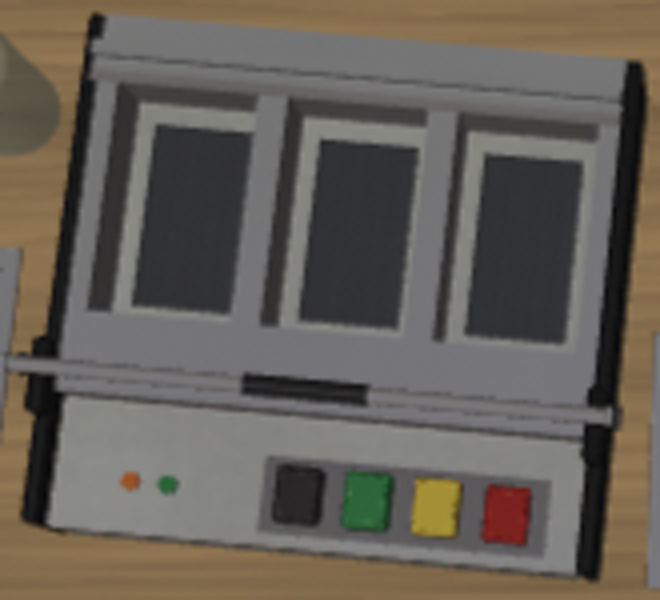

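View pics/sw.png

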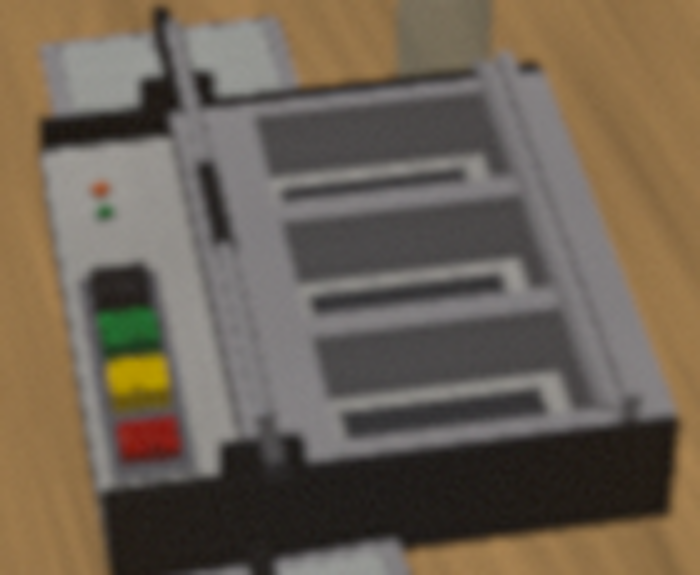

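The top crop shows the wells' front-left corners at crop (88,310), (262,325), (433,340), the keeper open and leaning to the front, and the black key at crop (298,495). The side crop confirms this, with the red key visibly lower than the others.

Run:
```python
from h import *
T=lambda a:(np.array(a,float)+.5)/4-.5+[125,135]
S=lambda a:(np.array(a,float)+.5)/5-.5+[260,120]
fl=onplane("top",T([(88,310),(262,325),(433,340)]),.085); fr=onplane("top",T([(233,317),(404,333),(577,350)]),.085)
sl=onplane("side",S([(258,118),(285,222),(317,337)]),.085)
print(fl,fr,sl,sep="\n")
d=fl[2]-fl[0]; d2=fr[2]-fr[0]; k=onplane("top",[[216.26,259.79],[233.46,261.5]],.085); print("keys",k)
bk=onplane("top",T([(298,493)]),.0855); print("black",bk)
for v in(d,d2,sl[2]-sl[0],k[1]-k[0],bk[0]-k[1]): print(np.degrees(np.arctan2(v[0],-v[1])),np.linalg.norm(v))
E=onplane("top",T([(60,390),(583,437)]),.085);print(E)
print("ears",onplane("top",T([(40,340),(598,390)]),.111), "bar sleeve",onplane("top",T([(305,388)]),.14), "rear corners",onplane("top",T([(103,15),(642,63)]),.105),"front corners",onplane("top",T([(24,522),(598,578)]),.066))
```

```text
[[0.53134748 0.26666886 0.085     ]
 [0.5208868  0.15002853 0.085     ]
 [0.51045533 0.03566369 0.085     ]]
[[ 0.52636411  0.16956448  0.085     ]
 [ 0.51524248  0.05509961  0.085     ]
 [ 0.5034691  -0.06042021  0.085     ]]
[[0.53148863 0.26401471 0.085     ]
 [0.52066339 0.15047429 0.085     ]
 [0.5109788  0.03508828 0.085     ]]
keys [[0.40287891 0.07760624 0.085     ]
 [0.39824906 0.03211453 0.085     ]]
black [[0.40800195 0.12288612 0.0855    ]]
-5.16778335810787 0.2319479868133496
-5.685071417132594 0.23112147718752737
-5.11953858467297 0.2298433483591101
-5.811179055970322 0.04572670008520553
173.8674221968559 0.09129539836934229
[[ 0.47725827  0.28312423  0.085     ]
 [ 0.44496322 -0.06489731  0.085     ]]
ears [[ 0.50630509  0.28944301  0.111     ]
 [ 0.47233319 -0.07634581  0.111     ]] bar sleeve [[0.46944276 0.10909809 0.14      ]] rear corners [[ 0.72917179  0.25861561  0.105     ]
 [ 0.69485634 -0.10380497  0.105     ]] front corners [[ 0.39108308  0.30941939  0.066     ]
 [ 0.35290421 -0.07425124  0.066     ]]
```

```bash
cat >> h.py <<'E'
PSI=np.radians(-5.5); WX=np.array([np.cos(PSI),np.sin(PSI),0]); WY=np.array([-np.sin(PSI),np.cos(PSI),0])
W2=np.array([.5976,.0951,.085]); WELL={1:W2+.1155*WY,2:W2,3:W2-.1155*WY}
BASE=R.from_matrix(np.array([[0,1,0],[1,0,0],[0,0,-1.]]))   # tool y along pan x, z down
def q(r): x,y,z,w=r.as_quat(); return [w,x,y,z]
def panrot(yaw,tilt=0): return R.from_euler("ZY",[yaw,tilt])
def tool(pr,flip=0): return q(pr*BASE*R.from_euler("z",np.pi*flip))
def tcp(mid,pr,h=.031): return np.array(mid)+pr.apply([0,0,h])
KQ=q(R.from_euler("z",PSI+np.pi/2)*BASE)   # tool y along warmer y (key pressing)
KQ2=q(R.from_euler("z",PSI-np.pi/2)*BASE)
def press(xy,z0,z1,thr,feed=.03,kq=None):
    kq=KQ2 if kq is None else kq
    reach([*xy,max(z0+.05,.2)],kq); servo_line([*xy,z0],feed=.1)
    hit=servo_line([*xy,z1],feed=feed,threshold=thr); print("hit",hit,current_eef_pos().round(4),current_ft_force().round(1))
    servo_line([*xy,max(z0+.05,.2)],feed=.15)
E
python3 - <<'E'
from h import *
def ck(l,p,o):
    try: s=solve_ik(list(p),o)
    except Exception as e: s=e
    print(l,None if s is None else np.round(s,2))
for n,o in(("K",KQ),("K2",KQ2)): ck(n,[.408,.1229,.12],o)
for f in(0,1):
    for n,p,y in(("A",(.497,.381,.04),-5),("B",(.433,-.1615,.04),-2),("C",(.397,-.2945,.04),0)): ck(n,tcp(p,panrot(0)),tool(panrot(np.radians(y)),f))
    for w in(1,2,3):
        pr=panrot(PSI,np.radians(17)); ck(w,tcp(WELL[w]-.025*WX+[0,0,.03],pr),tool(pr,f)); ck(w,tcp(WELL[w]-.025*WX+[0,0,.15],pr),tool(pr,f)); ck(w,tcp(WELL[w],panrot(PSI)),tool(panrot(PSI),f))
E
```

```text
K [ 0.02  0.26  1.95 -0.    0.94 -1.46]
K2 [ 0.02  0.26  1.95 -0.    0.94  1.68]
A [ 0.47  0.71  1.36 -0.    1.07  0.55]
B [-0.61  0.41  1.89 -0.    0.84 -0.58]
C [-0.88  0.47  1.79 -0.    0.88 -0.88]
1 [0.13 0.78 1.05 0.07 1.6  0.22]
1 [0.13 0.71 0.87 0.07 1.85 0.24]
1 [ 0.15  0.69  1.27 -0.    1.19  0.25]
2 [-0.04  0.7   1.2   0.02  1.54  0.05]
2 [-0.04  0.61  1.03  0.02  1.8   0.06]
2 [-0.04  0.61  1.4  -0.    1.13  0.06]
3 [-0.22  0.66  1.26 -0.04  1.51 -0.12]
3 [-0.22  0.57  1.1  -0.04  1.77 -0.13]
3 [-0.23  0.58  1.47 -0.    1.1  -0.14]
A [ 0.47  0.71  1.36 -0.    1.07 -2.59]
B [-0.61  0.41  1.89 -0.    0.84  2.57]
C [-0.88  0.47  1.79 -0.    0.88  2.27]
1 None
1 None
1 None
2 None
2 None
2 None
3 None
3 None
3 None
```

```bash
sed -i 's/kq=KQ2 if/kq=KQ if/' h.py
python3 - <<'E'
from h import *
command_gripper(0.0)
press([.408,.1229],.12,.085,16)
reach([.3,.3,.3],KQ)
t=snapshot("top"); s=snapshot("side"); cv2.imwrite("pics/t1.png",t[:,:,::-1])
a=cv2.resize(t[240:280,180:270,::-1],None,fx=6,fy=6); b=cv2.resize(s[160:225,260:320,::-1],None,fx=5,fy=5); c=np.zeros((600,800,3),np.uint8); c[:240,:540]=a; c[250:575,:300]=b; cv2.imwrite("pics/k1.png",c); print(current_time_s())
E
```

```text
hit True [0.4081 0.1229 0.0919] [-3.9  0.4 10.4]
6.275
```

View pics/k1.png

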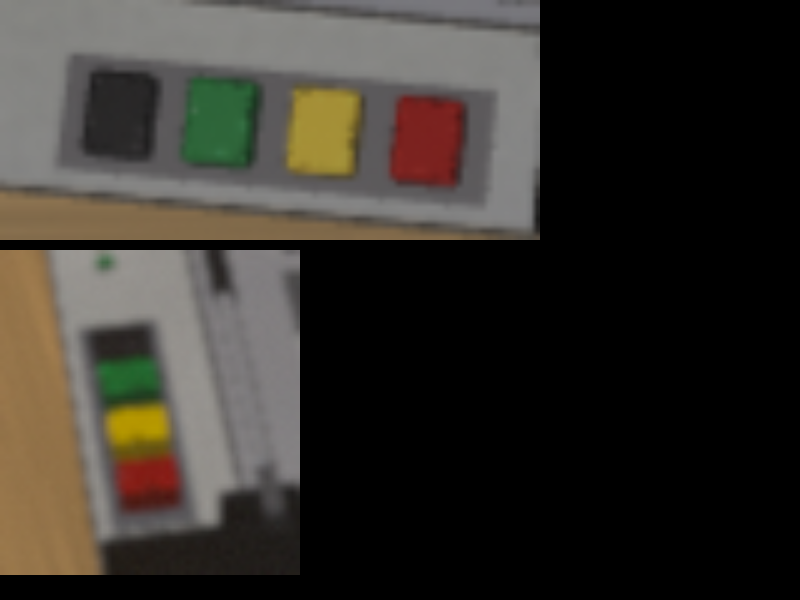

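The black key is latched: its front face is sunk and the red key now shows a raised front face. Next is pan B (next to the warmer's right side) into well 3.

```bash
cat >> h.py <<'E'
def find_pan(guess,zr=.046,half=45):
    """grip centre (xy) and yaw of the grey pan whose grip is nearest to guess"""
    im=snapshot("top"); H=cv2.cvtColor(np.ascontiguousarray(im),cv2.COLOR_RGB2HSV)
    u,v=project("top",[[*guess,zr+.032]])[0].astype(int); x,y=max(u-half,0),max(v-half,0)
    sub=H[y:v+half,x:u+half]; best=None
    for c in cv2.findContours(cv2.inRange(sub,(0,0,0),(179,255,45)),0,2)[0]:
        r=cv2.minAreaRect(c); bp=cv2.boxPoints(r)+[x,y]; P=onplane("top",bp,zr+.032)
        e=[P[1]-P[0],P[2]-P[1]]; l=[np.linalg.norm(a) for a in e]; i=int(np.argmax(l))
        if not(.065<l[i]<.095 and .006<l[1-i]<.024): continue
        d=e[i]*np.sign(e[i][1]); yaw=np.arctan2(-d[0],d[1]); m=P.mean(0)[:2]
        if best is None or np.linalg.norm(m-guess)<np.linalg.norm(best[0]-guess): best=(m,yaw,l)
    return best
def grasp(xy,yaw):
    pr=panrot(yaw); o=tool(pr); p=tcp([*xy,.04],pr)
    command_gripper(1.0); reach(p+[0,0,.12],o); servo_line(p,feed=.12); command_gripper(0.0)
    print("grip",round(current_opening(),3),round(current_grip_force(),1)); f0=current_ft_force()
    servo_line(p+[0,0,.19],feed=.15); print("open",round(current_opening(),3),"dF",(current_ft_force()-f0).round(1))
TH=np.radians(17)
def hover(w):
    pr=panrot(PSI,TH); reach(tcp(WELL[w]-.025*WX+[0,0,.165],pr),tool(pr)); print("hover open",round(current_opening(),3),current_ft_force().round(1),current_time_s())
def midat(w,th,c,dx):  # pan mid for rear rim corner at x=88-1+dx, height c
    return WELL[w]+WX*(.087+dx-.088*np.cos(th))+[0,0,c+.088*np.sin(th)]
def insert(w,c=.002):
    pr=panrot(PSI,TH); L=lambda th,c,dx,**k: servo_line(tcp(midat(w,th,c,dx),panrot(PSI,th)),tool(panrot(PSI,th)),**k)
    L(TH,c+.03,-.027,feed=.1); print("down",L(TH,c,-.027,feed=.04,threshold=8)); 
    h=L(TH,c,0,feed=.04,threshold=12); print("push",h,current_eef_pos().round(4),current_ft_force().round(1),round(current_opening(),3))
    return h
def lower(w,c=.002):
    for k in range(1,7):
        th=TH*(1-k/6); cc=c*(1-k/6)+.0005
        h=servo_line(tcp(midat(w,th,cc,0),panrot(PSI,th)),tool(panrot(PSI,th)),feed=.03,threshold=15)
        print("low",k,h,current_ft_force().round(1))
        if h: break
    return h
def release():
    command_gripper(1.0); p=current_eef_pos(); servo_line(p+np.array([0,0,.12]),feed=.15)
E
python3 - <<'E'
from h import *
xy,yaw,l=find_pan([.4325,-.1615]); print(xy,np.degrees(yaw),l)
grasp(xy,yaw); hover(3)
s=snapshot("side"); save("side",s,230,90,200,150,4,"hov3")
E
```

```text
[ 0.43237409 -0.16169129] -3.011084825210044 [np.float64(0.0133849034416528), np.float64(0.07453464573109796)]
grip 0.15 59.8
open 0.149 dF [  0.    0.3 -12.3]
hover open 0.153 [-0.9 -0.7 -5.6] 12.9417
```

View pics/hov3.png

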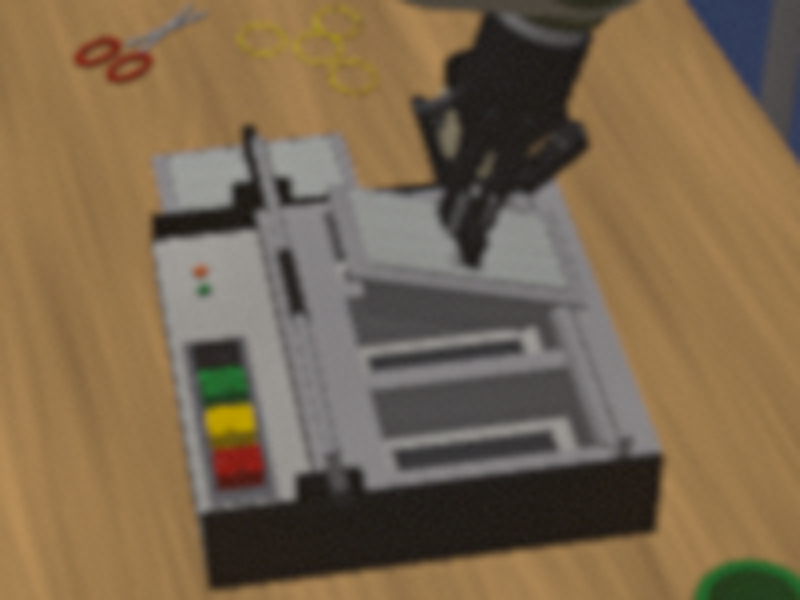

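The picture shows the pan held tilted with its rear end low over the wells, straight in the grip. Now inserting.

Run:
```python
from h import *
h=insert(3)
if not h: lower(3)
s=snapshot("side"); save("side",s,230,90,200,150,4,"ins3"); print(current_time_s())
```

```text
down False
push False [ 0.5983 -0.021   0.1423] [-0.6 -0.7 -5.7] 0.147
low 1 False [-0.3  0.1 -6.2]
low 2 False [-1.  -0.1 -6. ]
low 3 False [-0.4  0.  -5.5]
low 4 False [-0.1 -0.3 -6.5]
low 5 False [-0.4 -0.4 -5.7]
low 6 False [ 0.3  0.7 -7.4]
17.875
```

View pics/ins3.png

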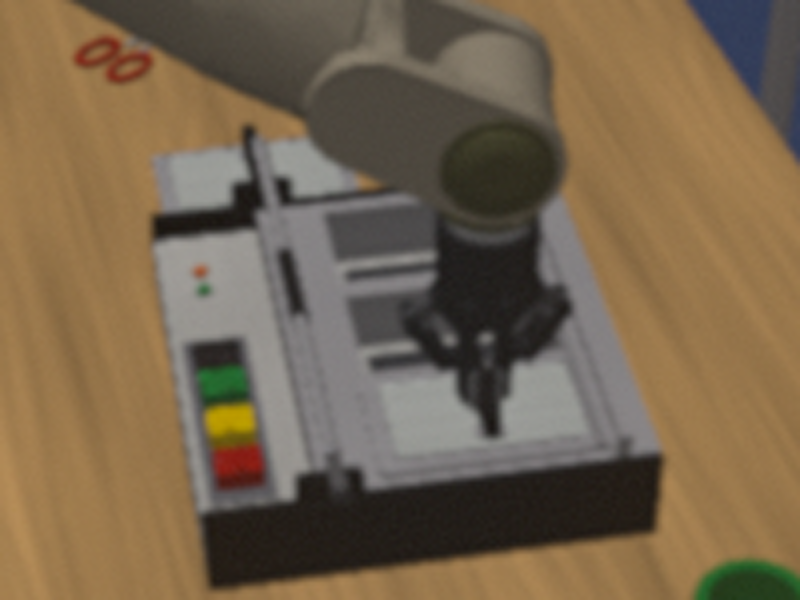

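Pan B lies flat in well 3 with its rear rim under the lip and no contact forces. I'll release it and fetch pan C for well 2.

Run:
```python
from h import *
release()
reach([.35,.15,.35],tool(panrot(0)))
b=find_pan(WELL[3][:2],.091); print("B seated",b[0]-WELL[3][:2],np.degrees(b[1]-PSI))
xy,yaw,l=find_pan([.397,-.2943]); print(xy,np.degrees(yaw),l)
grasp(xy,yaw); hover(2)
s=snapshot("side"); save("side",s,230,90,200,150,4,"hov2")
```

```text
B seated [-0.00403721  0.00011502] 0.4886818652417521
[ 0.39696554 -0.29428127] -0.1206890729088588 [np.float64(0.07419340784960275), np.float64(0.010644569319077254)]
grip 0.15 59.7
open 0.155 dF [ 0.5  0.2 -8.9]
hover open 0.15 [ 0.4 -0.4 -5.8] 27.575
```

View pics/hov2.png

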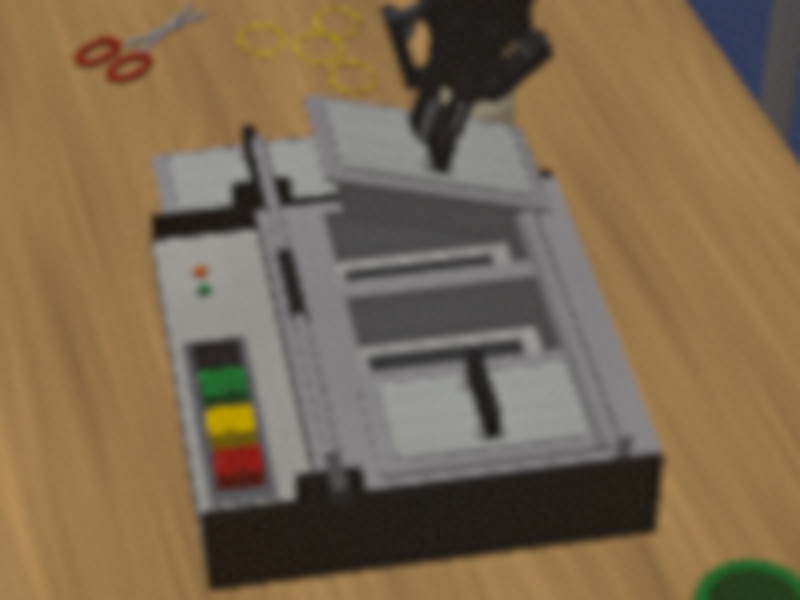

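Pan B is seated (grip at about crop (485,390)), and pan C hangs straight and tilted. I'll insert it, then fetch pan A.

Run:
```python
from h import *
import sys
if insert(2) or lower(2): print("STOP"); sys.exit()
release()
reach([.35,.0,.35],tool(panrot(0)))
for w in(2,3): b=find_pan(WELL[w][:2],.091); print(w,b and (b[0]-WELL[w][:2],np.degrees(b[1]-PSI)))
xy,yaw,l=find_pan([.497,.3816]); print(xy,np.degrees(yaw),l)
grasp(xy,yaw); hover(1)
s=snapshot("side"); save("side",s,230,90,200,150,4,"hov1")
```

```text
down False
push False [0.6093 0.094  0.1423] [-1.   0.5 -6.4] 0.152
low 1 False [-0.3  0.3 -6.4]
low 2 False [-0.3 -0.2 -6.7]
low 3 False [ 0.2  0.7 -4.9]
low 4 False [ 0.5  0.6 -5.7]
low 5 False [ 0.6 -0.7 -5.4]
low 6 False [ 0.2 -0.4 -5.7]
2 (array([-0.0043358, -0.0020077]), np.float64(0.8604548133964214))
3 (array([-0.00403721,  0.00011502]), np.float64(0.4886818652417521))
[0.49745696 0.38161924] -3.983554712435362 [np.float64(0.013526322397366055), np.float64(0.08128221887877549)]
grip 0.153 59.8
open 0.152 dF [-1.5  0.4 -8.2]
hover open 0.147 [-0.2  0.2 -4.8] 41.2167
```

View pics/hov1.png

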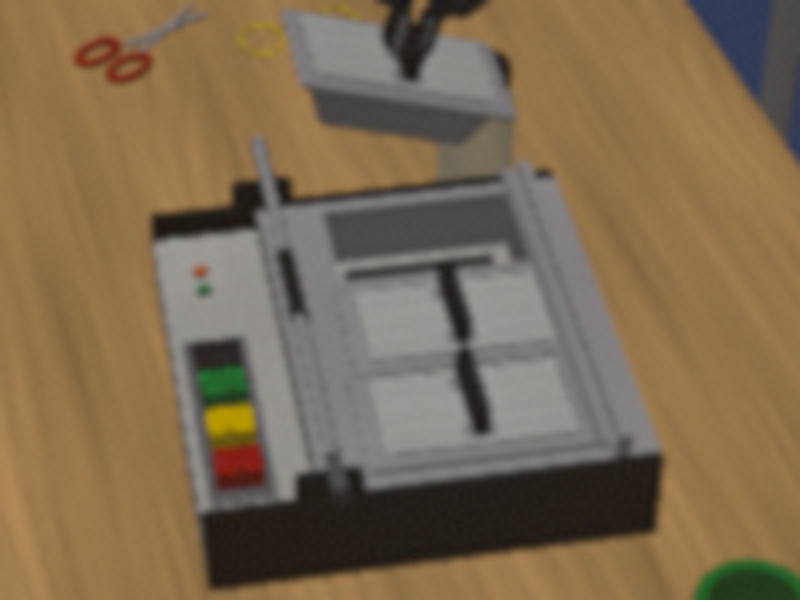

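Pans B and C are seated flat. B looks a few mm further forward than before, so I'll re-measure it. Pan A is held straight. Inserting it now.

Run:
```python
from h import *
import sys
if insert(1) or lower(1): print("STOP"); sys.exit()
release()
reach([.3,-.1,.35],KQ)
for w in(1,2,3): b=find_pan(WELL[w][:2],.091); print(w,b and ((b[0]-WELL[w][:2])@np.c_[WX,WY][:2],np.degrees(b[1]-PSI),b[2]))
s=snapshot("side"); save("side",s,230,90,200,150,4,"all"); print(current_time_s())
```

```text
down False
push False [0.6204 0.209  0.1423] [-0.   0.7 -4.2] 0.148
low 1 False [ 0.2  0.1 -4.7]
low 2 False [ 0.3  0.9 -5.3]
low 3 False [-0.2 -0.  -4.3]
low 4 False [ 0.5 -0.8 -5. ]
low 5 False [-0.8  0.1 -4.1]
low 6 False [-0.   0.1 -5.3]
1 (array([-0.00419348,  0.00228707]), np.float64(-0.2015409656886423), [np.float64(0.014255134196228269), np.float64(0.08026489782609306)])
2 (array([-0.00422541, -0.00241592]), np.float64(-0.2020300916955624), [np.float64(0.014992231069880502), np.float64(0.0774355547960332)])
3 (array([-0.0112508 ,  0.00445446]), np.float64(-0.1975309477838985), [np.float64(0.014316269088359519), np.float64(0.07694488718940774)])
50.025
```

View pics/all.png

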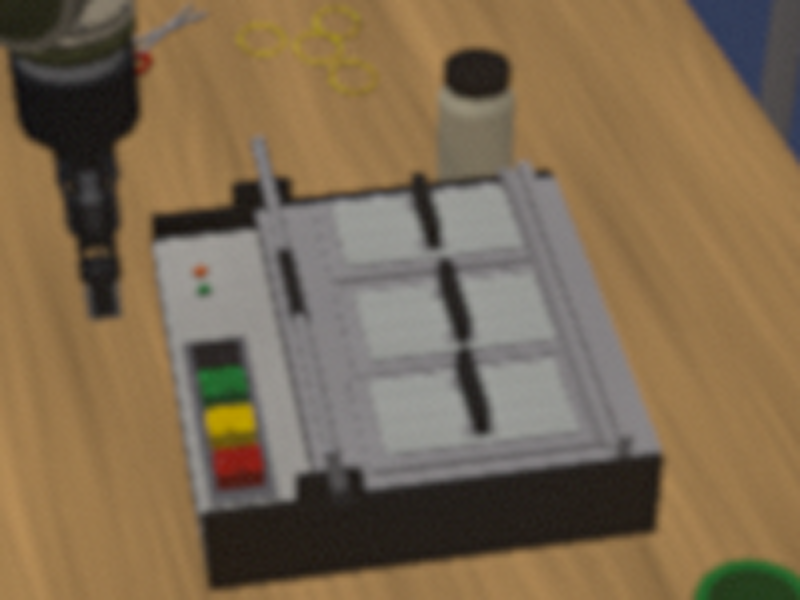

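All three pans are seated, but pan 3 was knocked about 7 mm forward and 4 mm sideways. I'll recentre it by closing the gripper over its grip at the nominal spot, then nudging it in y.

Run:
```python
from h import *
pr=panrot(PSI); o=tool(pr); p=tcp(WELL[3]-.001*WX+.004*WY,pr)
command_gripper(1.0); reach(p+[0,0,.12],o); servo_line(p,feed=.1,threshold=15); command_gripper(0.0); print(current_opening(),current_ft_force().round(1))
print(servo_line(p-.004*WY,feed=.02,threshold=10),current_ft_force().round(1))
command_gripper(1.0); servo_line(p+[0,0,.12]); command_gripper(0.0)
reach([.3,-.1,.35],KQ)
for w in(1,2,3): b=find_pan(WELL[w][:2],.091); print(w,b and ((b[0]-WELL[w][:2])@np.c_[WX,WY][:2],np.degrees(b[1]-PSI),b[2]))
# bar sleeve from top view
im=snapshot("top"); u,v=project("top",[[.4687,.1075,.147]])[0].astype(int)
sub=cv2.cvtColor(np.ascontiguousarray(im[v-10:v+11,u-35:u+36]),cv2.COLOR_RGB2GRAY); m=(sub<45).astype(np.uint8)
n,l,st,c=cv2.connectedComponentsWithStats(m); i=1+np.argmax(st[1:,4]); print("sleeve",st[i],onplane("top",[c[i]+[u-35,v-10]],.143),current_time_s())
```

```text
0.14901728744237427 [-5.5  0.1  4.9]
False [-1.6  4.7  3.9]
1 (array([-0.00419348,  0.00228707]), np.float64(-0.2015409656886423), [np.float64(0.014255134196228269), np.float64(0.08026489782609306)])
2 (array([-0.00412341, -0.00241402]), np.float64(0.8604548133964214), [np.float64(0.014396187951597401), np.float64(0.07722404850844938)])
3 (array([-0.00400081,  0.00103123]), np.float64(0.04887524179528054), [np.float64(0.014053974145821935), np.float64(0.07458510735977064)])
sleeve [ 21   8  30   7 117] [[0.4689223  0.10887069 0.143     ]] 58.7583
```

Run:
```python
from h import *
H=np.array([*(W2-.122*WX)[:2],0])
P=lambda x,z:H+x*WX+[0,0,z]
reach(P(-.045,.22),KQ); servo_line(P(-.045,.142),feed=.1,threshold=15)
print(servo_line(P(.010,.142),feed=.06,threshold=20),current_eef_pos().round(4),current_ft_force().round(1))
wait(.5); servo_line(P(-.02,.142)); servo_line(P(-.02,.24))
reach([.3,-.1,.35],KQ); s=snapshot("side"); save("side",s,230,90,200,150,4,"bar"); print(current_time_s())
```

```text
False [0.486  0.1059 0.142 ] [-0.2 -0.7 -0.3]
64.6333
```

View pics/bar.png

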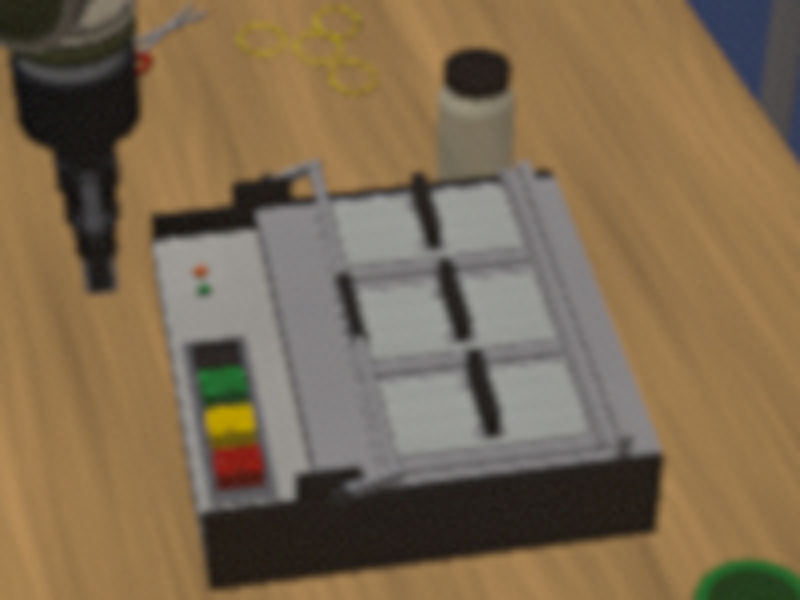

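The bar has swung over and rests partly lowered, with its sleeve at about crop (350,305). I'll press it shut.

Run:
```python
from h import *
H=W2-.122*WX
press((H+.041*WX)[:2],.155,.117,18,feed=.025)
reach([.3,-.1,.35],KQ); s=snapshot("side"); save("side",s,230,90,200,150,4,"shut"); print(current_time_s())
for w in(1,2,3): b=find_pan(WELL[w][:2],.091); print(w,b and ((b[0]-WELL[w][:2])@np.c_[WX,WY][:2],np.degrees(b[1]-PSI)))
```

```text
hit True [0.5168 0.1029 0.1228] [-2.9  0.4  8.1]
69.725
1 (array([-0.00419348,  0.00228707]), np.float64(-0.2015409656886423))
2 (array([-0.00412341, -0.00241402]), np.float64(0.8604548133964214))
3 (array([-0.0039637 ,  0.00103347]), np.float64(0.27817123606316657))
```

View pics/shut.png

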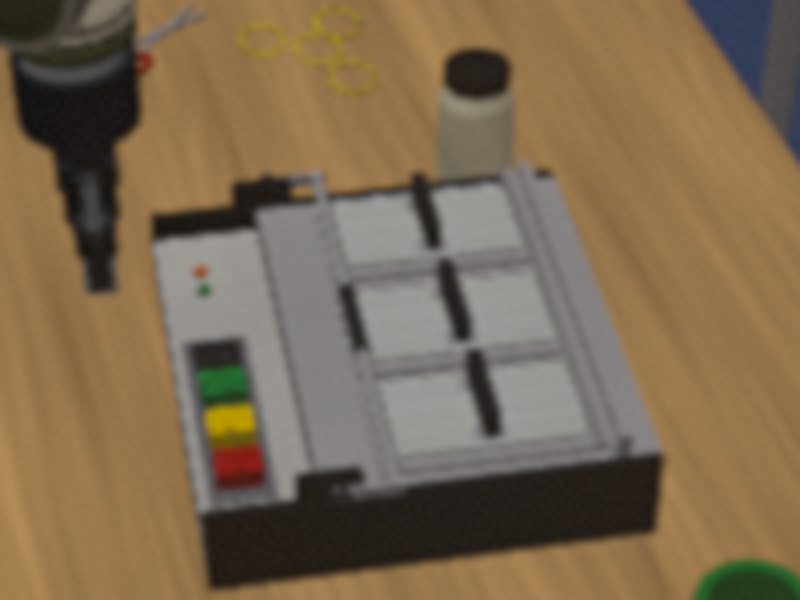

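The bar lies flat: its arms are level, and the finger stopped with the bar axis at 99 mm, so it is shut. Last is the green key.

Run:
```python
from h import *
press([.4025,.0778],.12,.085,16)
reach([.3,-.1,.35],KQ); s=snapshot("side"); save("side",s,230,90,200,150,4,"end"); print(current_time_s())
```

```text
hit True [0.4026 0.0778 0.0919] [-3.1  0.2 11.3]
74.6417
```

View pics/end.png

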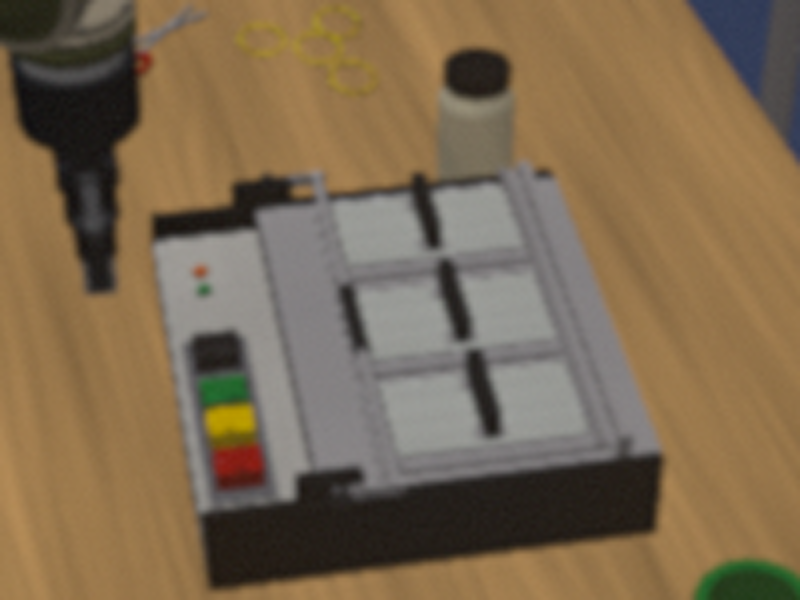

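The green key is down, the black key has popped up, the bar is shut and all three pans are seated.

```bash
python3 -c "
from bench import *
print(sign_off())"
```

```text
the job is handed in; nothing more can be done
None
```

I handed the job in at about 75 s: warmer switched off, all three pans seated in their own wells, keeper bar shut, green key latched; pan 3 got knocked on the way and was re-centred, and the judge's verdict was not shown to me.

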